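Demagnetise the nickel watch case

ROBOT

A 6-joint arm with a two-finger parallel gripper is mounted at the origin on the work surface. World frame = base frame: x ahead of the robot, y to its left, z up, the work surface at z = 0. Lengths are in m, angles in rad, forces in N, time in s.
With the tool pointing down it reaches from about 0.4 to 0.825 m from the base axis. Payload 7 kg.
Tool frame: the origin (TCP) lies midway between the tips of the shut fingers; the grasp point (between the pads) lies 19 mm behind it; y points along the fingers, z is the direction in which the jaws open and shut, and the axes are right-handed (so a half turn about y gives the same grasp; the last joint's range is limited). The gripper opens to 88 mm and grips with 3 to 60 N. Pads are 19 mm wide; open, the fingers measure 130 mm over their backs; the gripper's body (78 mm by 193 mm) begins 47 mm behind the grasp point.
Start: joints at [1.479, 0.359, 0.012, 0, -1.224, -0.288], TCP at [0.25, 0.627, 0.227] pointing down, gripper open.
Joint ranges: [-3.07, 3.07], [-1.43, 2.12], [-1.02, 1.25], [-3.03, 1.67], [-3.05, -0], [-3.03, 3.03]. Speed limits (rad/s): [2.39, 2.39, 3.01, 3.14, 3.14, 3.14].

INTERFACE

Orientations are given as [roll, pitch, yaw] about the fixed x, y, z axes, in that order (R = Rz(yaw) Ry(pitch) Rx(roll)).
In Python, from station import arm gives the robot as it stands.
- The arm moves only by the tool move_arm, never from a script. Its argument "deltas" is a list of rows, each an object with "dp": the shift along the tool's x, y, z in mm, a list of three; "rotation": the turn, a rotation vector about the tool's x, y, z in degrees, a list of three. A call has 1 to 5 rows; each row shifts and turns the pose as measured when the row begins, along the tool's axes as they then stand; what a row does not reach is not made up. A row lasts 1/12 s, in which the tool goes at most 41.7 mm and 7.16 degrees, less where a joint would pass 70% of its speed; a pose out of reach is approached as far as the arm can. A call is refused whole if a number of a shift passes 41.7 or a number of a turn 7.16, either way. A call with a gripper value outside its range is refused whole. "jaw" is the closure in counts, from 0 (fully open) to 255 (shut), set as the call begins (left out, the last holds). The fingers move at their own pace and stop on an object; "squeeze" is the grip in N (left out, the last holds). Time passes only in rows, so rows that do not move let the fingers close. It gives the time, the measured TCP pose, the force and the opening at its end, in the units of the state.
- arm.get_state(): the state, without advancing time (a new reading comes with each control period).
- arm.grab_frame(name): name is "side" or "top"; returns a dict with "pixels" (400x640x3 uint8, red, green, blue), "z_map" (400x640 float32, m along the optical axis (not along the pixel's ray), 0 where there is no reading), "fx", "fy", "cx", "cy" (pixels), "k1" (the pictures are not rectified: a ray, as slopes to the right and down, at radius r is drawn at 1 + k1 r^2 times it, then the intrinsics apply), "cam_to_world" (4x4, takes a point from camera to world coordinates). Camera axes: x right, y down, z forward; pixel columns grow to the right and rows downward; lengths in m; the calibration is good to about 2 mm. A picture is of the moment at which its call begins.
- arm.job_done(): hands the job in, once; it reports no verdict.
The state is a dict: "t": time; "q": joint angles; "qd": joint speeds; "joint_efforts": joint torques, N m; "eef_pos": TCP position; "ee_rot": TCP orientation; "force": force on the tool from outside, world axes, zero at the start; "moment": the same for the moment, N m; "width": finger opening in m.
Only numpy, scipy, OpenCV 4.12 (cv2) and the standard library are available. Lean on these libraries where they do the work, as an engineer would, in place of code of your own. Each camera call takes 0.05 s, during which the arm holds its last target.

TASK

Demagnetise the nickel watch case: set it down, without dropping it, flat and dial up in the middle of the white round pad on the blue demagnetiser, and let go of it. Then push the demagnetiser's red sprung plunger all the way down, keep it down for a moment, and let it come back up, with the case left on the pad. Leave the brass watch case where it lies.

Things in the scene. Friction and masses are not known exactly. Their poses are not given: they have to be found in the camera images.
- nickel_case: Loose pocket-watch case, silvery nickel, white dial, flat on the grey shelf, dial up, about 70 g. Round body 46 mm across, 13 mm thick (upright rim from 3 to 10 mm above the underside); crown and bow stick out on one side to 45 mm from the centre, 23 mm wide. Origin: centre of the round body's underside. x points to the bow, z up out of the dial; gripping across y clears the bow.
- demag_pad (a point): Centre of the upper surface of the white round pad (80 mm across, 3 mm proud) on top of the demagnetiser, a fixed blue box 110 mm (x) by 200 mm (y), 55 mm high. Axes: the box's own, z up. The pad's surface is 58 mm above the shelf. The red plunger's axis is at x = 0, y = +95 mm from this point, on the same box; its flat top, 32 mm across, is 19 mm above the pad's surface when up.
- plunger (a joint): The demagnetiser's red plunger: 0 m up, 0.010 m fully down; moves straight down, sprung, 2 N at first and 5 N at the end of its 10 mm stroke, where it meets a hard stop; comes back by itself. A dark collar 42 mm across round its foot stays 6 mm below its top even then. A cream timing instrument of like shape with a black plunger stands elsewhere: not that one.
- brass_case: Pocket-watch case of the same shape and size as the nickel one but of yellow brass with a closed plain brass lid instead of a dial, lying flat on the shelf: a bystander. Origin and axes as for the nickel one.

How it is judged:
By the outcome, as a careful person would: the job done as asked, in the order asked, and still so for the second after the job is handed in, with the robot touching nothing.
It also fails if it takes over 48 s, if anything falls off the work surface, if the arm or the gripper's body presses on something with over 40 N, if the wrist force passes 120 N, or if a joint passes its speed limit or range.

## Working session

There is one attempt and no reset: what is moved stays moved. The work goes in short steps, Python scripts to look and compute and a tool call to move; the robot and the scene stay as the last step left them, time stands still between calls to the robot, and variables do not carry over. Pictures are saved under pics/ and viewed, and the job is handed in when it is done.

Besides the shell and the picture viewer there is one more tool, called after "Call:" as name([rows], argument=value, ...), one row to a line, values as JSON. move_arm: Moves the arm, as the interface text tells. Its arguments: {"type":"object","properties":{"deltas":{"type":"array","items":{"type":"object","properties":{"dp":{"type":"array","items":{"type":"number"}},"rotation":{"type":"array","items":{"type":"number"}}}}},"jaw":{"type":"number"},"squeeze":{"type":"number"}},"required":["deltas"]}

```bash
mkdir -p pics; ls
cat > h.py <<'E'
import numpy as np, cv2
from station import arm
def save(n,f): cv2.imwrite(n,f["pixels"][:,:,::-1])
E
python3 - <<'E'
from h import *
s=arm.get_state(); print(s)
import pickle
d={}
for n in("side","top"):
    f=arm.grab_frame(n); save(f"pics/{n}0.png",f); d[n]=f
    print(n,f["fx"],f["fy"],f["cx"],f["cy"],f["k1"],np.round(f["cam_to_world"],3).tolist())
pickle.dump(d,open("f0.pkl","wb"))
E
```

```text
pics
{'t': 0.0, 'q': array([ 1.47910787e+00,  3.59398360e-01,  1.10678516e-02, -3.30347808e-04,
       -1.22409247e+00, -2.88142165e-01]), 'qd': array([1.44722286e-04, 9.68992351e-04, 9.50191561e-05, 2.61336068e-03,
       1.99181656e-03, 6.32451206e-05]), 'joint_efforts': array([-8.58264157e-04, -5.82719421e+01,  2.93044227e+01,  6.99798077e+00,
        6.82516897e-03, -1.62788510e-04]), 'eef_pos': array([0.25009026, 0.62644388, 0.22562274]), 'ee_rot': array([-1.56914848e+00,  1.64544885e-04,  2.76164966e+00]), 'force': array([ 0.40667727, -0.77443069, -0.5039231 ]), 'moment': array([ 0.05845005, -0.01944474,  0.00575348]), 'width': 0.08778556769798442}
side 398.72128698852595 398.72128698852595 319.39625827039055 201.9987838921649 -0.08487837168144512 [[0.922, -0.28, 0.268, 0.336], [-0.387, -0.672, 0.631, -0.523], [0.004, -0.685, -0.728, 0.676], [0.0, 0.0, 0.0, 1.0]]
top 366.8745082927276 366.8745082927276 318.62787775397805 198.65077958111965 -0.06106345095306595 [[0.026, -0.993, 0.118, 0.462], [-1.0, -0.026, 0.009, -0.003], [-0.006, -0.118, -0.993, 0.816], [0.0, 0.0, 0.0, 1.0]]
```

View pics/side0.png

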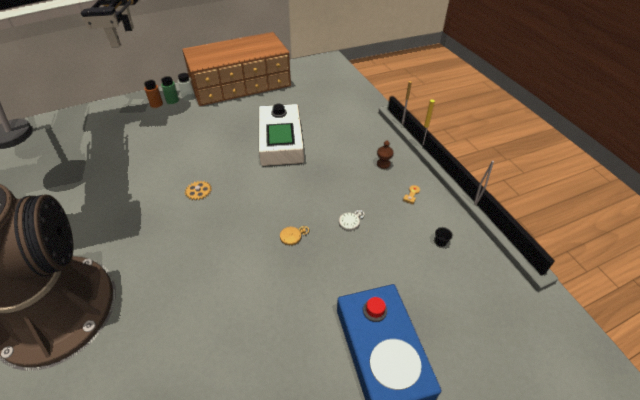

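View pics/top0.png

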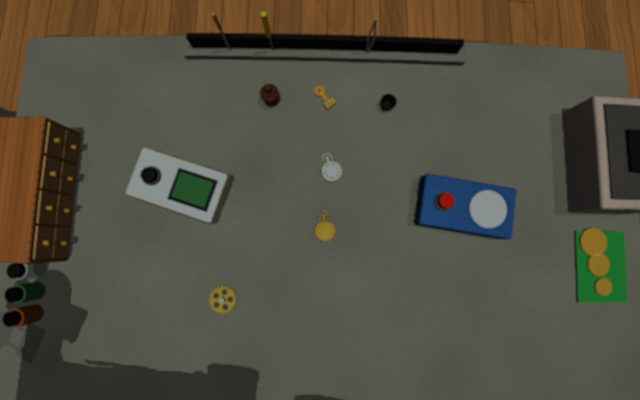

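```bash
cat >> h.py <<'E'
def w(f,u,v,z=None):
    K=np.array([[f["fx"],0,f["cx"]],[0,f["fy"],f["cy"]],[0,0,1]])
    p=cv2.undistortPoints(np.array([[[u,v]]],float),K,np.array([f["k1"],0,0,0,0]))[0,0]
    r=np.array([p[0],p[1],1.]); T=f["cam_to_world"]
    if z is None: return T[:3,:3]@(r*f["z_map"][int(round(v)),int(round(u))])+T[:3,3]
    d=T[:3,:3]@r; return T[:3,3]+d*(z-T[2,3])/d[2]
def crop(f,n,u0,v0,wd,ht,k):
    c=f["pixels"][v0:v0+ht,u0:u0+wd,::-1]; c=cv2.resize(c,None,fx=k,fy=k,interpolation=cv2.INTER_CUBIC)
    for i in range(0,wd,10):
        cv2.putText(c,str(u0+i),(i*k,10),0,.35,(0,255,255),1); cv2.line(c,(i*k,12),(i*k,18),(0,255,255),1)
    for i in range(0,ht,10):
        cv2.putText(c,str(v0+i),(0,i*k+4),0,.35,(0,255,255),1)
    cv2.imwrite(n,c)
E
python3 - <<'E'
from h import *
import pickle
d=pickle.load(open("f0.pkl","rb")); t=d["top"]; s=d["side"]
crop(t,"pics/c1.png",305,145,50,100,6)
crop(s,"pics/c2.png",270,200,110,60,7)
crop(t,"pics/c3.png",410,165,115,80,6)
crop(s,"pics/c4.png",330,280,120,120,5)
for n,f,pts in(("top",t,[(331,170),(325,231),(488,209),(446,201),(345,190)]),("side",s,[(349,222),(291,236),(396,364),(376,306)])):
    for p in pts: print(n,p,np.round(w(f,*p),4))
E
```

```text
top (331, 170) [ 0.6217 -0.0218  0.0131]
top (325, 231) [ 0.486  -0.0117  0.0151]
top (488, 209) [ 0.5387 -0.352   0.0582]
top (446, 201) [ 0.551  -0.2562  0.0773]
top (345, 190) [ 0.5796 -0.0546 -0.0009]
side (349, 222) [ 0.6149 -0.0303  0.0154]
side (291, 236) [ 0.4856 -0.0174  0.0143]
side (396, 364) [ 0.5389 -0.3533  0.0579]
side (376, 306) [ 0.5508 -0.2597  0.0772]
```

View pics/c1.png

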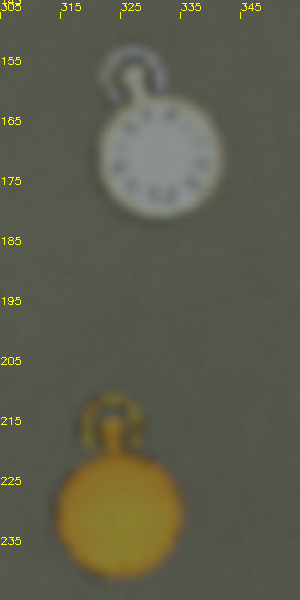

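View pics/c2.png

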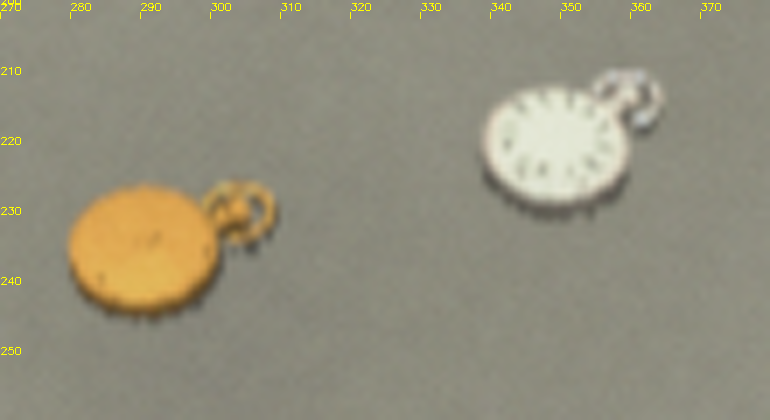

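View pics/c3.png

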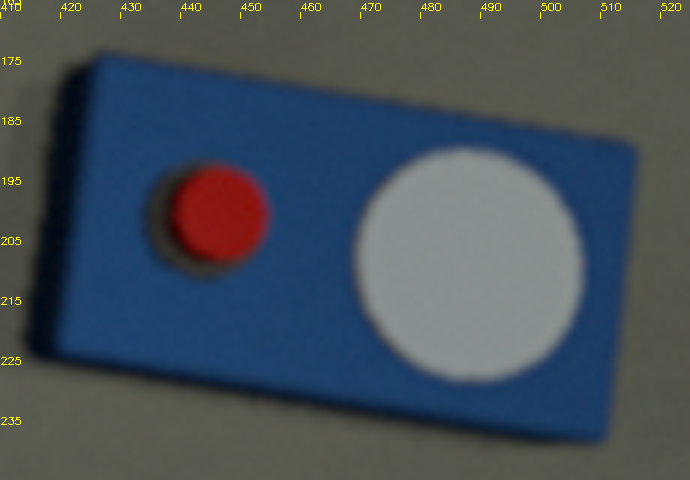

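View pics/c4.png

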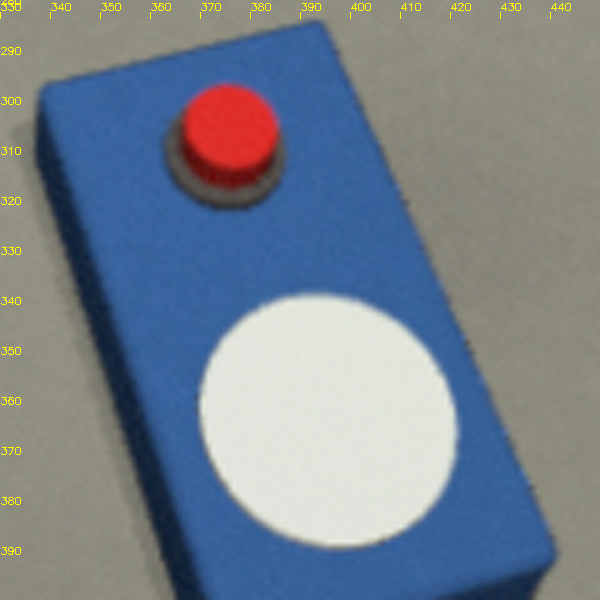

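Run:
```python
from h import *
import pickle
d=pickle.load(open("f0.pkl","rb")); t=d["top"]; s=d["side"]
P=lambda n,a:print(n,np.round(a,4))
for n,f,c,b,pad,pl in(("top",t,(331,170.8),(327,157.5),(487.5,208.7),(446.5,200.5)),("side",s,(348.7,220),(359.5,214),(395.5,364),(374.7,305))):
    a=w(f,*c,.0125); q=w(f,*b,.0065); p=w(f,*pad,.058); l=w(f,*pl,.077)
    P(n+" case",a);P("bow",q);P("yaw/len",[np.arctan2(*(q-a)[1::-1]),np.hypot(*(q-a)[:2])]);P("pad",p);P("pl",l);P("dist,yaw",[np.hypot(*(l-p)[:2]),np.arctan2(*(l-p)[1::-1])-np.pi/2])
    P("edges",[w(f,*x,.01)for x in([(320.5,170.8),(341.5,170.8)] if n=="top" else [(338,221),(359,221)])])
from scipy.spatial.transform import Rotation as R
st=arm.get_state(); M=R.from_euler("xyz",st["ee_rot"]).as_matrix(); print(np.round(M,3), st["q"][5])
```

```text
top case [ 0.62   -0.0218  0.0125]
bow [ 0.6514 -0.0123  0.0065]
yaw/len [0.2948 0.0329]
pad [ 0.5394 -0.351   0.058 ]
pl [ 0.5521 -0.2573  0.077 ]
dist,yaw [ 0.0945 -0.1355]
edges [[ 0.6199  0.0016  0.01  ]
 [ 0.6211 -0.0453  0.01  ]]
side case [ 0.618  -0.0227  0.0125]
bow [ 0.6507 -0.0115  0.0065]
yaw/len [0.33   0.0345]
pad [ 0.5381 -0.3531  0.058 ]
pl [ 0.5497 -0.2571  0.077 ]
dist,yaw [ 0.0966 -0.1205]
edges [[ 0.5961 -0.0144  0.01  ]
 [ 0.6388 -0.0322  0.01  ]]
[[-0.929 -0.    -0.371]
 [ 0.371 -0.001 -0.929]
 [-0.    -1.     0.001]] -0.2881107608881335
```

```bash
cat >> h.py <<'E'
from scipy.spatial.transform import Rotation as R
def plan(tgt,jawdeg,step=40,n=5,turn=7,sym=True):
    """jawdeg: world angle of tool z axis"""
    s=arm.get_state(); p=s["eef_pos"].copy(); r=R.from_euler("xyz",s["ee_rot"])
    a=np.radians(jawdeg); z=np.array([np.cos(a),np.sin(a),0]); y=np.array([0,0,-1.]); T=R.from_matrix(np.c_[np.cross(y,z),y,z])
    print("t",round(s["t"],2),"pos",np.round(p,4),"F",np.round(s["force"],1),"w",round(s["width"],4),"q",np.round(s["q"],2))
    tgt=np.array(tgt)
    d=(tgt-p)*1000; rv=(r.inv()*T).as_rotvec(degrees=True)
    N=max(int(np.ceil(np.abs(d).max()/step)),int(np.ceil(np.abs(rv).max()/turn)),int(np.ceil(np.linalg.norm(d)/step)),1)
    print("err mm",np.round(d,1),"rot",np.round(rv,1),"rows",N)
    for i in range(min(n,N)):
        print(np.round(r.inv().apply(d/N),1).tolist(),np.round(rv/N,2).tolist()); r=r*R.from_rotvec(rv/N,degrees=True)
E
python3 -c "
from h import *
plan([.619,-.022,.15],-72.2)"
```

```text
t 0.1 pos [0.2501 0.6265 0.2257] F [-0.5 -0.4 -0.6] w 0.0872 q [ 1.48  0.36  0.01 -0.   -1.22 -0.29]
err mm [ 368.9 -648.5  -75.7] rot [ -0.1 -39.6   0. ] rows 19
[-30.7, 4.0, 24.5] [-0.0, -2.08, 0.0]
[-29.8, 4.0, 25.6] [-0.0, -2.08, 0.0]
[-28.8, 4.0, 26.7] [-0.0, -2.08, 0.0]
[-27.8, 4.0, 27.7] [-0.0, -2.08, 0.0]
[-26.8, 4.0, 28.7] [-0.0, -2.08, 0.0]
```

Call:
move_arm([
  {"dp":[-30.7,0,24.5],"rotation":[0,-2.1,0]},
  {"dp":[-29.8,0,25.6],"rotation":[0,-2.1,0]},
  {"dp":[-28.8,0,26.7],"rotation":[0,-2.1,0]},
  {"dp":[-27.8,0,27.7],"rotation":[0,-2.1,0]},
  {"dp":[-26.8,0,28.7],"rotation":[0,-2.1,0]},
])

```text
t: 0.52
eef_pos: [0.3463, 0.4549, 0.2208]
ee_rot: [-1.563, -0.001, 2.96]
force: [0.5, 0.1, 1.1]
width: 0.0877
```

```bash
python3 -c "
from h import *
plan([.619,-.022,.15],-72.2)"
```

```text
t 0.52 pos [0.3463 0.4549 0.2208] F [0.5 0.1 1.1] w 0.0877 q [ 1.26  0.2  -0.22  0.   -1.16  0.13]
err mm [ 272.7 -476.9  -70.8] rot [ -0.4 -28.2   0.2] rows 14
[-25.3, 5.3, 29.9] [-0.03, -2.02, 0.01]
[-24.3, 5.2, 30.8] [-0.03, -2.02, 0.01]
[-23.2, 5.2, 31.7] [-0.03, -2.02, 0.01]
[-22.0, 5.2, 32.5] [-0.03, -2.02, 0.01]
[-20.9, 5.2, 33.2] [-0.03, -2.02, 0.01]
```

Call:
move_arm([
  {"dp":[-25.3,3,29.9],"rotation":[0,-2.1,0]},
  {"dp":[-24.3,3,30.8],"rotation":[0,-2.1,0]},
  {"dp":[-23.2,3,31.7],"rotation":[0,-2.1,0]},
  {"dp":[-22,3,32.5],"rotation":[0,-2.1,0]},
  {"dp":[-20.9,3,33.2],"rotation":[0,-2.1,0]},
])

```text
t: 0.93
eef_pos: [0.447, 0.2759, 0.2061]
ee_rot: [-1.564, -0.003, -3.128]
force: [0.5, 0.7, 0.0]
width: 0.0876
```

```bash
python3 -c "
from h import *
plan([.619,-.022,.15],-72.2)"
```

```text
t 0.93 pos [0.447  0.2759 0.2061] F [0.5 0.7 0. ] w 0.0876 q [ 0.93  0.13 -0.34  0.   -1.1   0.65]
err mm [ 172.  -297.9  -56.1] rot [ -0.4 -17.    0.2] rows 9
[-18.7, 6.4, 33.3] [-0.04, -1.89, 0.02]
[-17.6, 6.4, 33.9] [-0.04, -1.89, 0.02]
[-16.4, 6.4, 34.5] [-0.04, -1.89, 0.02]
[-15.3, 6.4, 35.0] [-0.04, -1.89, 0.02]
[-14.1, 6.3, 35.5] [-0.04, -1.89, 0.02]
```

Call:
move_arm([
  {"dp":[-18.7,3,33.3],"rotation":[0,-2,0]},
  {"dp":[-17.6,3,33.9],"rotation":[0,-2,0]},
  {"dp":[-16.4,3,34.5],"rotation":[0,-2,0]},
  {"dp":[-15.3,3,35],"rotation":[0,-2,0]},
  {"dp":[-14.1,3,35.5],"rotation":[0,-2,0]},
])

```text
t: 1.35
eef_pos: [0.5457, 0.1014, 0.1912]
ee_rot: [-1.565, -0.004, -2.943]
force: [1.0, 0.9, -0.1]
width: 0.0877
```

```bash
python3 -c "
from h import *
plan([.619,-.022,.15],-72.2)"
```

```text
t 1.35 pos [0.5457 0.1014 0.1912] F [ 1.   0.9 -0.1] w 0.0877 q [ 0.54  0.19 -0.3   0.   -1.08  1.23]
err mm [  73.3 -123.4  -41.2] rot [-0.3 -6.4  0.3] rows 4
[-11.9, 10.5, 33.8] [-0.08, -1.61, 0.07]
[-11.0, 10.4, 34.1] [-0.08, -1.61, 0.07]
[-10.0, 10.4, 34.4] [-0.08, -1.61, 0.07]
[-9.0, 10.3, 34.7] [-0.08, -1.61, 0.07]
```

Call:
move_arm([
  {"dp":[-11.9,10.5,33.8],"rotation":[-0.1,-1.6,0.1]},
  {"dp":[-11,10.5,34.1],"rotation":[-0.1,-1.6,0.1]},
  {"dp":[-10,10.5,34.4],"rotation":[0,-1.6,0]},
  {"dp":[-9,10.5,34.7],"rotation":[0,-1.6,0]},
])

```text
t: 1.68
eef_pos: [0.6226, -0.0292, 0.1493]
ee_rot: [-1.569, 0.002, -2.825]
force: [0.7, 1.0, 0.0]
width: 0.0879
```

```bash
python3 -c "
from h import *
plan([.619,-.022,.06],-72.2,step=25)
f=arm.grab_frame('side'); crop(f,'pics/s1.png',250,100,200,150,4)
f=arm.grab_frame('top'); crop(f,'pics/t1.png',270,100,120,100,5)
"
```

```text
t 1.68 pos [ 0.6226 -0.0292  0.1493] F [0.7 1.  0. ] w 0.0879 q [ 0.27  0.33 -0.21  0.   -1.02  1.62]
err mm [ -3.6   7.2 -89.3] rot [-0.1  0.3 -0.1] rows 4
[0.3, 22.3, -2.0] [-0.03, 0.08, -0.02]
[0.3, 22.3, -2.0] [-0.03, 0.08, -0.02]
[0.3, 22.3, -2.0] [-0.03, 0.08, -0.02]
[0.3, 22.3, -2.0] [-0.03, 0.08, -0.02]
```

View pics/s1.png

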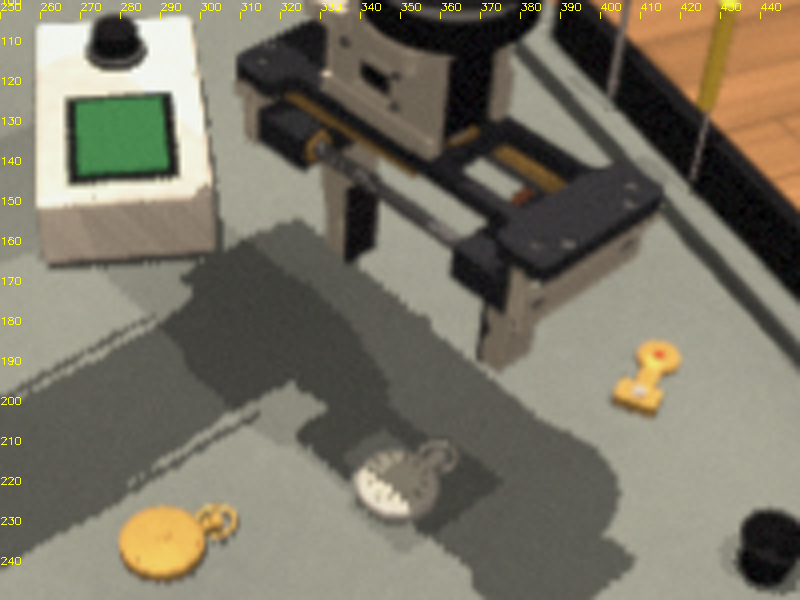

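Call:
move_arm([
  {"dp":[0.3,28,-2.5],"rotation":[0,0,0]},
  {"dp":[0.3,28,-2.5],"rotation":[0,0,0]},
  {"dp":[0.3,28,-2],"rotation":[0,0,0]},
  {"dp":[0,20,0],"rotation":[0,0,0]},
  {"dp":[0,0,0],"rotation":[0,0,0]},
])

```text
t: 2.2
eef_pos: [0.6198, -0.0284, 0.0389]
ee_rot: [-1.568, -0.002, -2.837]
force: [-2.1, -0.3, 0.5]
width: 0.0877
```

```bash
python3 -c "
from h import *
plan([.619,-.022,.004],-72.2,step=25)
f=arm.grab_frame('side'); crop(f,'pics/s2.png',270,130,140,120,5)
f=arm.grab_frame('top'); crop(f,'pics/t2.png',270,110,120,100,5)
"
```

```text
t 2.2 pos [ 0.6198 -0.0284  0.0389] F [-2.1 -0.3  0.5] w 0.0877 q [ 0.27  0.45 -0.33  0.   -0.8   1.6 ]
err mm [ -0.8   6.4 -34.9] rot [-0.1 -0.4  0.1] rows 2
[-0.6, 17.4, -3.2] [-0.07, -0.18, 0.05]
[-0.6, 17.4, -3.2] [-0.07, -0.18, 0.05]
```

View pics/s2.png

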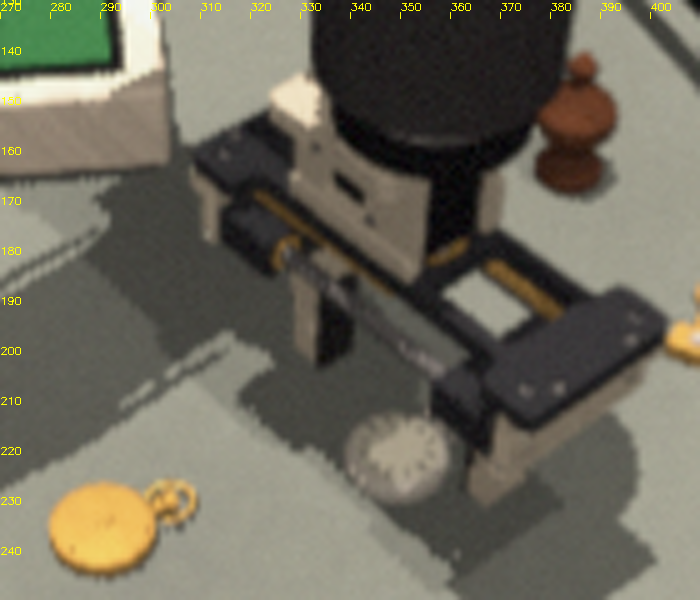

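View pics/t2.png

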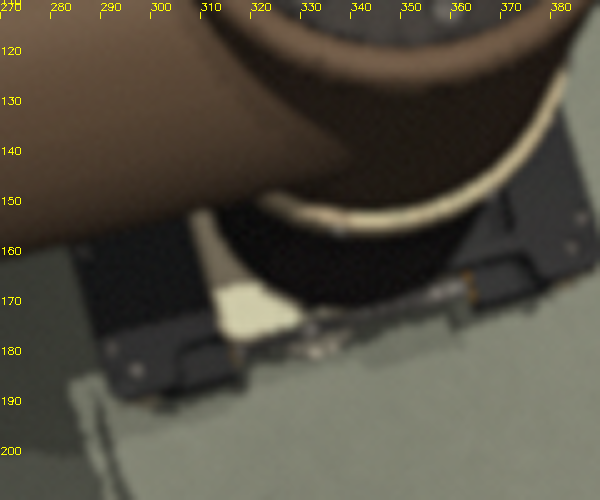

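Call:
move_arm([
  {"dp":[0,8,-6.5],"rotation":[0,-0.4,0]},
  {"dp":[0,0,0],"rotation":[0,0,0]},
])

```text
t: 2.47
eef_pos: [0.6219, -0.0209, 0.0369]
ee_rot: [-1.567, 0.007, -2.828]
force: [-0.5, -0.8, -0.5]
width: 0.0875
```

```bash
python3 -c "
from h import *
plan([.619,-.022,.004],-72.2,step=25)
"
```

```text
t 2.47 pos [ 0.6219 -0.0209  0.0369] F [-0.5 -0.8 -0.5] w 0.0875 q [ 0.28  0.45 -0.34  0.01 -0.78  1.6 ]
err mm [ -2.9  -1.1 -32.9] rot [-0.2  0.2 -0.4] rows 2
[1.6, 16.5, 0.0] [-0.12, 0.08, -0.19]
[1.6, 16.5, 0.1] [-0.12, 0.08, -0.19]
```

Call:
move_arm([
  {"dp":[2,13,0],"rotation":[0,0,-0.3]},
  {"dp":[1,9,0],"rotation":[0,0,0]},
  {"dp":[0,0,0],"rotation":[0,0,0]},
])

```text
t: 2.72
eef_pos: [0.6216, -0.0203, 0.0174]
ee_rot: [-1.566, 0.008, -2.826]
force: [0.4, 0.3, 0.0]
width: 0.0878
```

```bash
python3 -c "
from h import *
for i in range(4):plan([.619,-.022,.004],-72.2,step=25); arm.grab_frame('top')
"
```

```text
t 2.72 pos [ 0.6216 -0.0203  0.0174] F [0.4 0.3 0. ] w 0.0878 q [ 0.28  0.47 -0.36  0.01 -0.74  1.6 ]
err mm [ -2.6  -1.7 -13.4] rot [-0.3  0.3 -0.5] rows 1
[3.2, 13.4, 0.8] [-0.27, 0.28, -0.47]
t 2.77 pos [ 0.6219 -0.0203  0.018 ] F [0.3 0.9 1.7] w 0.0877 q [ 0.28  0.47 -0.35  0.01 -0.74  1.6 ]
err mm [ -2.9  -1.7 -14. ] rot [-0.3  0.3 -0.5] rows 1
[3.4, 14.0, 0.7] [-0.28, 0.28, -0.48]
t 2.82 pos [ 0.6222 -0.0203  0.0185] F [-0.1 -0.5 -0. ] w 0.0878 q [ 0.28  0.47 -0.35  0.01 -0.74  1.6 ]
err mm [ -3.2  -1.7 -14.5] rot [-0.3  0.3 -0.5] rows 1
[3.7, 14.4, 0.5] [-0.29, 0.29, -0.51]
t 2.87 pos [ 0.6224 -0.0203  0.0187] F [0.3 0.3 0.6] w 0.0879 q [ 0.28  0.47 -0.35  0.01 -0.74  1.6 ]
err mm [ -3.4  -1.7 -14.7] rot [-0.3  0.3 -0.5] rows 1
[3.9, 14.7, 0.4] [-0.3, 0.28, -0.53]
```

Call:
move_arm([
  {"dp":[4.5,12,0.5],"rotation":[-0.3,0.3,-0.5]},
  {"dp":[0,5,0],"rotation":[0,0,0]},
])

```text
t: 3.08
eef_pos: [0.6197, -0.0221, 0.0029]
ee_rot: [-1.571, 0.004, -2.831]
force: [-1.5, -0.6, -1.1]
width: 0.0874
```

```bash
python3 -c "
from h import *
f=arm.grab_frame('side'); crop(f,'pics/s3.png',270,130,140,120,5)
plan([.619,-.022,.004],-72.2,step=25)
"
```

```text
t 3.13 pos [ 0.62   -0.022   0.0026] F [ 0.5 -0.7 -0.9] w 0.0875 q [ 0.28  0.49 -0.36  0.   -0.71  1.6 ]
err mm [-1.   0.   1.4] rot [-0.  -0.  -0.2] rows 1
[0.9, -1.4, -0.3] [-0.02, -0.01, -0.24]
```

View pics/s3.png

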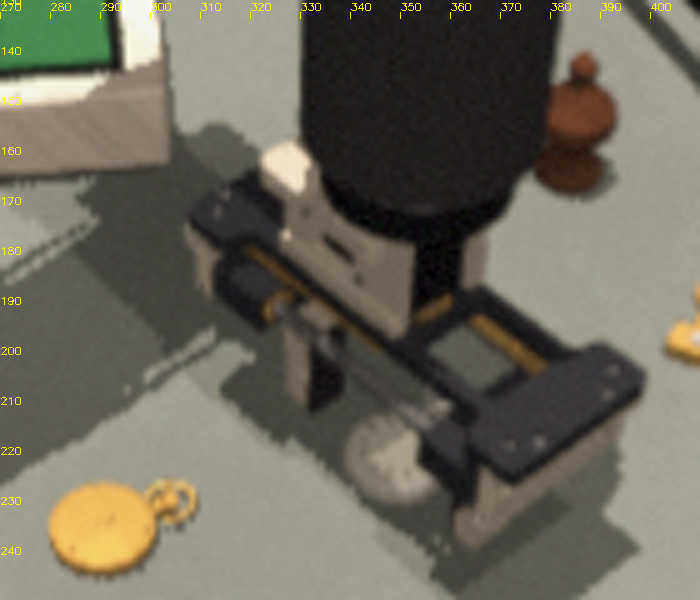

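Call:
move_arm([
  {"dp":[0,0,0],"rotation":[0,0,0]},
  {"dp":[0,0,0],"rotation":[0,0,0]},
  {"dp":[0,0,0],"rotation":[0,0,0]},
  {"dp":[0,0,0],"rotation":[0,0,0]},
  {"dp":[0,0,0],"rotation":[0,0,0]},
], jaw=255, squeeze=20)

```text
t: 3.55
eef_pos: [0.6201, -0.0224, 0.0021]
ee_rot: [-1.57, 0.003, -2.831]
force: [0.4, 0.7, 0.0]
width: 0.0598
```

Call:
move_arm([
  {"dp":[0,0,0],"rotation":[0,0,0]},
  {"dp":[0,0,0],"rotation":[0,0,0]},
  {"dp":[0,0,0],"rotation":[0,0,0]},
])

```text
t: 3.8
eef_pos: [0.6203, -0.0223, 0.0025]
ee_rot: [-1.57, 0.004, -2.831]
force: [-0.5, 0.1, -0.9]
width: 0.0447
```

```bash
python3 -c "
from h import *
plan([.619,-.022,.004],-72.2,step=25)
f=arm.grab_frame('side'); crop(f,'pics/s4.png',270,130,140,120,5)
plan([.619,-.022,.004],-72.2,step=25)
"
```

```text
t 3.8 pos [ 0.6203 -0.0223  0.0025] F [-0.5  0.1 -0.9] w 0.0447 q [ 0.28  0.49 -0.36  0.   -0.71  1.6 ]
err mm [-1.3  0.3  1.5] rot [-0.  -0.  -0.2] rows 1
[1.1, -1.5, -0.6] [-0.03, -0.01, -0.23]
t 3.85 pos [ 0.6203 -0.0223  0.0025] F [ 0.   0.5 -0.4] w 0.0447 q [ 0.28  0.49 -0.36  0.   -0.71  1.6 ]
err mm [-1.3  0.3  1.5] rot [-0.  -0.  -0.2] rows 1
[1.1, -1.5, -0.7] [-0.03, -0.01, -0.23]
```

View pics/s4.png

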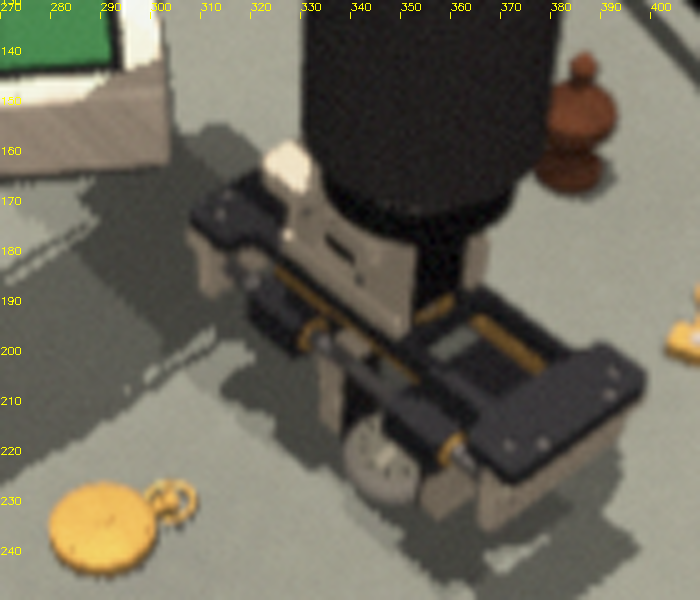

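Call:
move_arm([
  {"dp":[0,-15,0],"rotation":[0,0,0]},
  {"dp":[0,-25,0],"rotation":[0,0,0]},
  {"dp":[0,-35,0],"rotation":[0,0,0]},
  {"dp":[0,-35,0],"rotation":[0,0,0]},
  {"dp":[0,-10,0],"rotation":[0,0,0]},
])

```text
t: 4.27
eef_pos: [0.616, -0.0232, 0.1216]
ee_rot: [-1.571, -0.008, -2.832]
force: [1.3, -0.5, -0.8]
width: 0.0447
```

```bash
python3 -c "
from h import *
f=arm.grab_frame('side'); crop(f,'pics/s5.png',290,90,140,120,5)
plan([.6,-.1,.16],-72.2,step=35)
"
```

```text
t 4.32 pos [ 0.6163 -0.0231  0.1219] F [-0.1 -0.9  1.6] w 0.0449 q [ 0.28  0.35 -0.25 -0.   -0.97  1.6 ]
err mm [-16.3 -76.9  38.1] rot [ 0.  -0.1  0.4] rows 3
[13.1, -12.6, 22.8] [0.01, -0.02, 0.13]
[13.0, -12.7, 22.8] [0.01, -0.02, 0.13]
[13.0, -12.7, 22.8] [0.01, -0.02, 0.13]
```

View pics/s5.png

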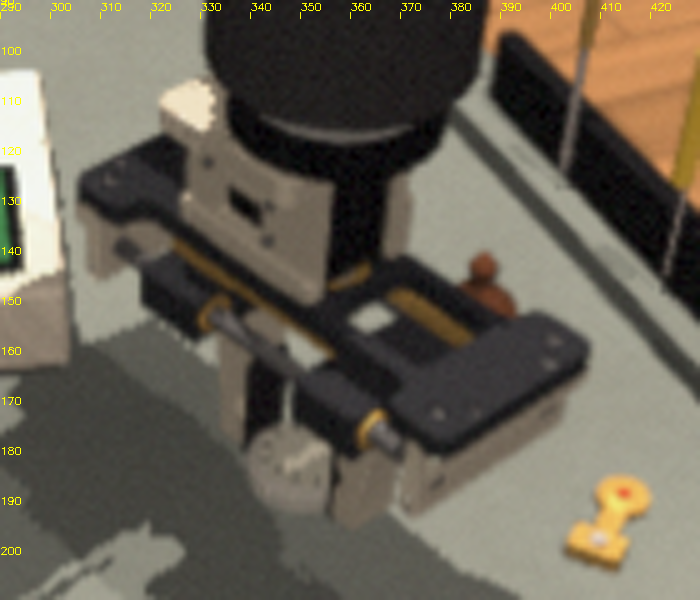

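```bash
cat >> h.py <<'E'
def proj(f,P):
    T=np.linalg.inv(f["cam_to_world"]); K=np.array([[f["fx"],0,f["cx"]],[0,f["fy"],f["cy"]],[0,0,1]])
    return cv2.projectPoints(np.array(P,float),cv2.Rodrigues(T[:3,:3])[0],T[:3,3],K,np.array([f["k1"],0,0,0]))[0][:,0]
E
python3 - <<'E'
from h import *
f=arm.grab_frame('side'); s=arm.get_state(); r=R.from_euler("xyz",s["ee_rot"]); M=r.as_matrix()
print(np.round(M,3))
th=np.linspace(0,2*np.pi,60)
outs=[]
for e in (-10,-5,0,5):
    k=8;u0,v0,wd,ht=325,165,45,40
    c=cv2.resize(f["pixels"][v0:v0+ht,u0:u0+wd,::-1],None,fx=k,fy=k,interpolation=cv2.INTER_CUBIC)
    for dz,col in((.0075,(0,255,0)),(-.0005-.0,(255,0,255))):
        C=s["eef_pos"]+e/1000*M[:,0]+[0,0,dz]
        p=proj(f,[C+.023*np.array([np.cos(t),np.sin(t),0]) for t in th])
        cv2.polylines(c,[np.int32((p+.5-[u0,v0])*k)],True,col,1)
    cv2.putText(c,str(e),(5,20),0,.6,(0,0,255),2); outs.append(c[:290])
cv2.imwrite("pics/ov.png",np.vstack([np.hstack(outs[:2]),np.hstack(outs[2:])]))
E
```

```text
[[-0.953 -0.009  0.304]
 [-0.304 -0.001 -0.953]
 [ 0.009 -1.    -0.001]]
```

View pics/ov.png

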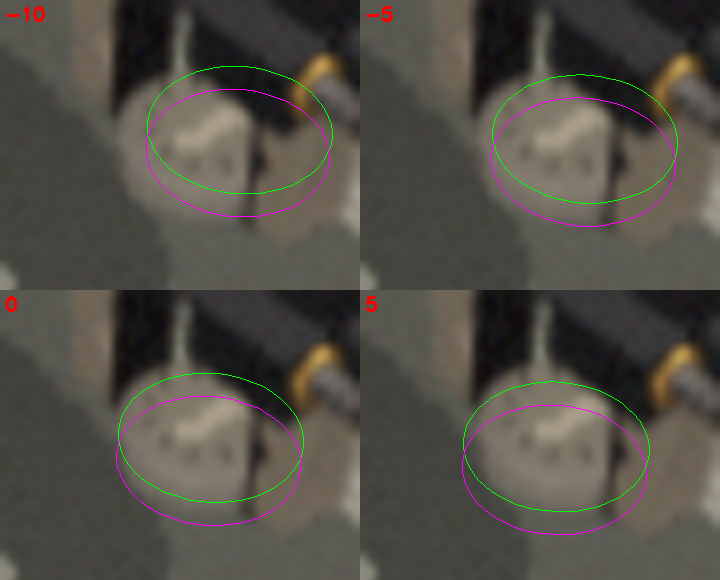

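```bash
python3 -c "
from h import *
plan([.539,-.352,.14],-72.2,step=34)
"
```

```text
t 4.37 pos [ 0.6154 -0.023   0.1194] F [ 0.8 -0.9 -1.6] w 0.0447 q [ 0.28  0.35 -0.26 -0.   -0.97  1.6 ]
err mm [ -76.4 -329.    20.6] rot [ 0.1 -0.1  0.5] rows 10
[17.3, -1.9, 29.0] [0.01, -0.01, 0.05]
[17.3, -2.0, 29.0] [0.01, -0.01, 0.05]
[17.3, -2.0, 29.0] [0.01, -0.01, 0.05]
[17.3, -2.0, 29.0] [0.01, -0.01, 0.05]
[17.3, -2.0, 29.0] [0.01, -0.01, 0.05]
```

Call:
move_arm([
  {"dp":[12,-5,20],"rotation":[0,0,0.2]},
  {"dp":[17,-5,29],"rotation":[0,0,0.2]},
  {"dp":[17,-5,29],"rotation":[0,0,0]},
  {"dp":[17,-5,29],"rotation":[0,0,0]},
  {"dp":[17,-5,29],"rotation":[0,0,0]},
])

```text
t: 4.78
eef_pos: [0.5781, -0.1754, 0.1386]
ee_rot: [-1.576, -0.007, -2.824]
force: [0.8, 0.4, -1.3]
width: 0.0448
```

```bash
python3 -c "
from h import *
plan([.539,-.352,.14],-72.2,step=34)
"
```

```text
t 4.78 pos [ 0.5781 -0.1754  0.1386] F [ 0.8  0.4 -1.3] w 0.0448 q [ 0.03  0.32 -0.26 -0.   -1.    1.86]
err mm [ -39.1 -176.6    1.4] rot [0.3 0.4 0.4] rows 6
[15.4, -0.3, 25.9] [0.05, 0.06, 0.07]
[15.3, -0.3, 26.0] [0.05, 0.06, 0.07]
[15.3, -0.3, 26.0] [0.05, 0.06, 0.07]
[15.3, -0.3, 26.0] [0.05, 0.06, 0.07]
[15.3, -0.2, 26.0] [0.05, 0.06, 0.07]
```

Call:
move_arm([
  {"dp":[15,-1,26],"rotation":[0.1,0.1,0.1]},
  {"dp":[15,-1,26],"rotation":[0.1,0.1,0.1]},
  {"dp":[15,-1,26],"rotation":[0.1,0.1,0.1]},
  {"dp":[15,0,26],"rotation":[0,0,0]},
  {"dp":[12,0,20],"rotation":[0,0,0]},
])

```text
t: 5.2
eef_pos: [0.5417, -0.3224, 0.1349]
ee_rot: [-1.576, -0.008, -2.831]
force: [0.5, 0.8, -1.0]
width: 0.0449
```

Call:
move_arm([
  {"dp":[0,0,0],"rotation":[0,0,0]},
])

```text
t: 5.28
eef_pos: [0.5396, -0.3256, 0.1329]
ee_rot: [-1.577, -0.011, -2.834]
force: [1.0, -0.2, 0.1]
width: 0.0452
```

```bash
python3 -c "
from h import *
plan([.539,-.352,.08],-72.2,step=20)
f=arm.grab_frame('side'); save('pics/s6.png',f)
"
```

```text
t 5.28 pos [ 0.5396 -0.3256  0.1329] F [ 1.  -0.2  0.1] w 0.0452 q [-0.23  0.36 -0.2  -0.   -1.01  2.11]
err mm [ -0.6 -26.4 -52.9] rot [ 0.4 -0.2  0.6] rows 3
[2.7, 17.6, 8.5] [0.12, -0.07, 0.2]
[2.7, 17.6, 8.4] [0.12, -0.07, 0.2]
[2.8, 17.6, 8.4] [0.12, -0.07, 0.2]
```

View pics/s6.png

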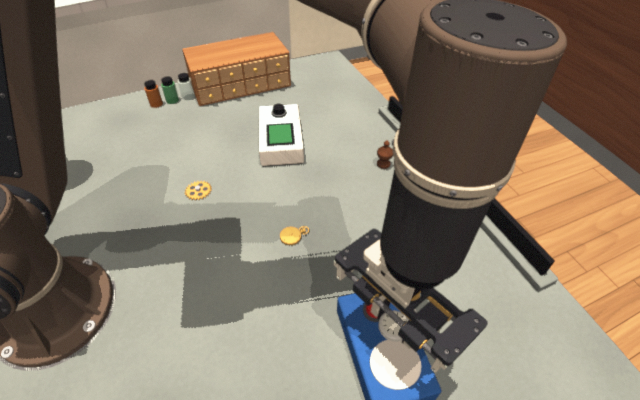

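Call:
move_arm([
  {"dp":[5,8,15],"rotation":[0.2,-0.1,0.3]},
  {"dp":[4,12,11],"rotation":[0.2,-0.1,0.3]},
  {"dp":[0,12,0],"rotation":[0,0,0]},
  {"dp":[0,8,0],"rotation":[0,0,0]},
  {"dp":[0,0,0],"rotation":[0,0,0]},
])

```text
t: 5.75
eef_pos: [0.537, -0.3498, 0.0856]
ee_rot: [-1.575, -0.004, -2.832]
force: [-0.8, 0.5, -1.7]
width: 0.0446
```

```bash
python3 -c "
from h import *
plan([.539,-.352,.062],-72.2,step=20)
"
```

```text
t 5.75 pos [ 0.537  -0.3498  0.0856] F [-0.8  0.5 -1.7] w 0.0446 q [-0.27  0.42 -0.23 -0.   -0.92  2.16]
err mm [  2.   -2.2 -23.6] rot [ 0.3 -0.1  0.2] rows 2
[-0.7, 11.8, 1.4] [0.13, -0.04, 0.11]
[-0.7, 11.8, 1.4] [0.13, -0.04, 0.11]
```

Call:
move_arm([
  {"dp":[-1.5,10,3],"rotation":[0.3,-0.1,0.2]},
  {"dp":[0,6,0],"rotation":[0,0,0]},
  {"dp":[0,0,0],"rotation":[0,0,0]},
  {"dp":[0,0,0],"rotation":[0,0,0]},
])

```text
t: 6.08
eef_pos: [0.5395, -0.3493, 0.068]
ee_rot: [-1.572, -0.003, -2.827]
force: [-0.9, -1.5, 0.0]
width: 0.0449
```

```bash
python3 -c "
from h import *
plan([.539,-.352,.0605],-72.2,step=20)
f=arm.grab_frame('side'); crop(f,'pics/s7.png',330,250,140,150,4)
f=arm.grab_frame('top'); crop(f,'pics/t7.png',400,140,140,120,5)
plan([.539,-.352,.0605],-72.2,step=20)
"
```

```text
t 6.08 pos [ 0.5395 -0.3493  0.068 ] F [-0.9 -1.5  0. ] w 0.0449 q [-0.27  0.44 -0.25  0.   -0.88  2.16]
err mm [-0.5 -2.7 -7.5] rot [0.1 0.2 0.2] rows 1
[1.3, 7.5, 2.4] [0.07, 0.2, 0.16]
t 6.18 pos [ 0.5397 -0.3495  0.0684] F [0.2 0.1 0.3] w 0.0452 q [-0.27  0.44 -0.25  0.   -0.88  2.16]
err mm [-0.7 -2.5 -7.9] rot [0.  0.2 0.1] rows 1
[1.4, 7.9, 2.2] [0.05, 0.19, 0.12]
```

View pics/s7.png

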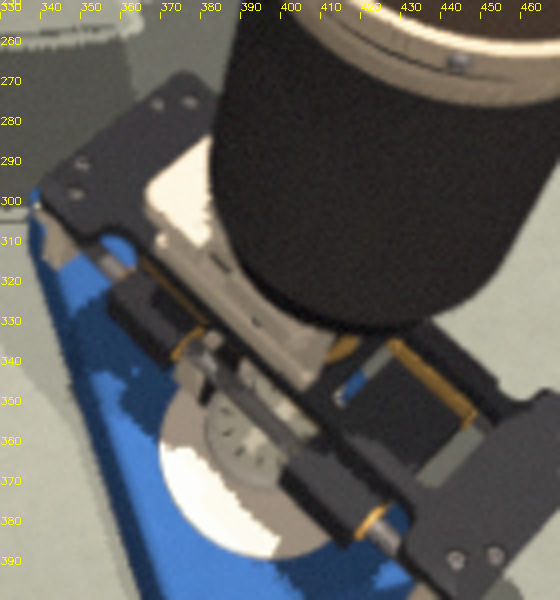

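View pics/t7.png

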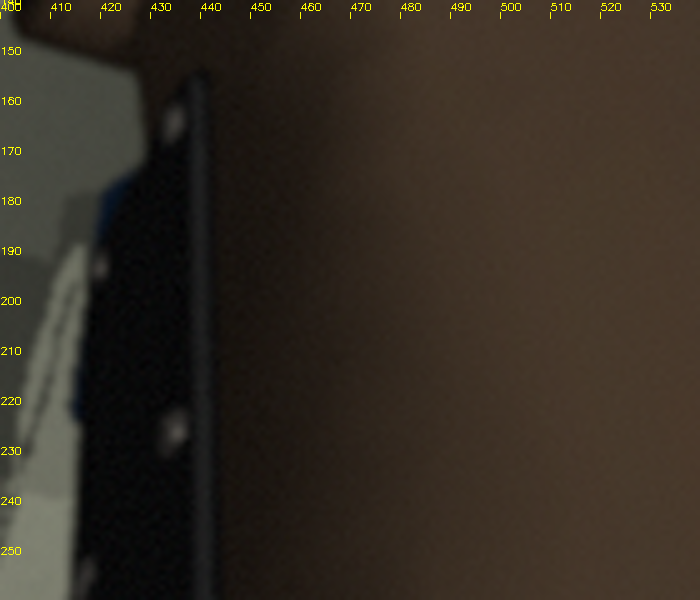

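Call:
move_arm([
  {"dp":[1.5,3,4],"rotation":[0,0.2,0.1]},
  {"dp":[0,4,0],"rotation":[0,0,0]},
  {"dp":[0,0,0],"rotation":[0,0,0]},
])

```text
t: 6.43
eef_pos: [0.5406, -0.3541, 0.0627]
ee_rot: [-1.57, 0.002, -2.831]
force: [-0.3, -0.3, -1.1]
width: 0.0451
```

```bash
python3 -c "
from h import *
plan([.539,-.352,.0605],-72.2,step=20)
"
```

```text
t 6.43 pos [ 0.5406 -0.3541  0.0627] F [-0.3 -0.3 -1.1] w 0.0451 q [-0.28  0.45 -0.25 -0.   -0.87  2.16]
err mm [-1.6  2.1 -2.2] rot [-0.   0.  -0.1] rows 1
[0.9, 2.2, -2.5] [-0.05, 0.01, -0.12]
```

Call:
move_arm([
  {"dp":[1,1.5,-2.5],"rotation":[0,0,-0.1]},
  {"dp":[0,1,0],"rotation":[0,0,0]},
  {"dp":[0,0,0],"rotation":[0,0,0]},
])

```text
t: 6.68
eef_pos: [0.5388, -0.3523, 0.0605]
ee_rot: [-1.569, 0.001, -2.831]
force: [-0.4, 0.0, -0.3]
width: 0.0449
```

```bash
python3 -c "
from h import *
for i in range(3): plan([.539,-.352,.0605],-72.2,step=20); f=arm.grab_frame('side')
crop(f,'pics/s8.png',350,300,90,100,6)
"
```

```text
t 6.68 pos [ 0.5388 -0.3523  0.0605] F [-0.4  0.  -0.3] w 0.0449 q [-0.28  0.45 -0.26  0.   -0.86  2.16]
err mm [0.2 0.3 0. ] rot [-0.1 -0.  -0. ] rows 1
[-0.3, -0.0, -0.2] [-0.08, -0.03, -0.04]
t 6.73 pos [ 0.5387 -0.3523  0.0605] F [ 0.4  0.3 -1.7] w 0.0451 q [-0.28  0.45 -0.26  0.   -0.86  2.16]
err mm [0.3 0.3 0. ] rot [-0.1 -0.  -0. ] rows 1
[-0.3, -0.0, -0.2] [-0.08, -0.03, -0.05]
t 6.78 pos [ 0.5388 -0.3523  0.0605] F [ 0.3  0.1 -0.7] w 0.0452 q [-0.28  0.45 -0.26  0.   -0.86  2.16]
err mm [ 0.2  0.3 -0. ] rot [-0.1 -0.  -0. ] rows 1
[-0.3, 0.0, -0.2] [-0.08, -0.03, -0.04]
```

View pics/s8.png

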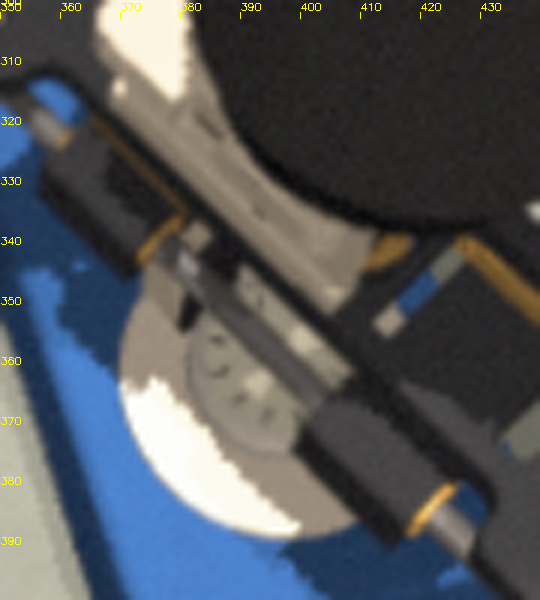

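Call:
move_arm([
  {"dp":[0,1,0],"rotation":[0,0,0]},
  {"dp":[0,0,0],"rotation":[0,0,0]},
])

```text
t: 7.0
eef_pos: [0.539, -0.3525, 0.0607]
ee_rot: [-1.569, 0.001, -2.831]
force: [0.7, 0.5, -1.5]
width: 0.0448
```

Call:
move_arm([
  {"dp":[0,1,0],"rotation":[0,0,0]},
  {"dp":[0,0,0],"rotation":[0,0,0]},
])

```text
t: 7.17
eef_pos: [0.5394, -0.3526, 0.0606]
ee_rot: [-1.568, 0.002, -2.831]
force: [-0.4, -0.1, -0.4]
width: 0.0451
```

Call:
move_arm([
  {"dp":[0.4,1.5,-0.5],"rotation":[0,0,0]},
  {"dp":[0,1.5,0],"rotation":[0,0,0]},
])

```text
t: 7.33
eef_pos: [0.5396, -0.3527, 0.0602]
ee_rot: [-1.566, 0.003, -2.83]
force: [-6.3, 5.4, 17.3]
width: 0.0445
```

Call:
move_arm([
  {"dp":[0,1.5,0],"rotation":[0,0,0]},
])

```text
t: 7.42
eef_pos: [0.5396, -0.3527, 0.0603]
ee_rot: [-1.565, 0.003, -2.829]
force: [-3.3, 4.4, 12.7]
width: 0.0448
```

Call:
move_arm([
  {"dp":[0,-0.5,0],"rotation":[0,0,0]},
  {"dp":[0,0,0],"rotation":[0,0,0]},
])

```text
t: 7.58
eef_pos: [0.5398, -0.3527, 0.0614]
ee_rot: [-1.565, 0.004, -2.829]
force: [0.8, 0.3, -0.5]
width: 0.0447
```

Call:
move_arm([
  {"dp":[0,0,0],"rotation":[0,0,0]},
  {"dp":[0,0,0],"rotation":[0,0,0]},
  {"dp":[0,0,0],"rotation":[0,0,0]},
  {"dp":[0,0,0],"rotation":[0,0,0]},
  {"dp":[0,0,0],"rotation":[0,0,0]},
], jaw=50)

```text
t: 8.0
eef_pos: [0.5397, -0.3528, 0.0601]
ee_rot: [-1.565, 0.003, -2.829]
force: [0.1, -0.6, 0.3]
width: 0.0689
```

```bash
python3 -c "
from h import *
f=arm.grab_frame('side')
plan([.539,-.352,.0605],-72.2,step=20)
crop(f,'pics/s9.png',350,300,90,100,6)
"
```

```text
t 8.05 pos [ 0.5397 -0.3528  0.0601] F [ 0.2 -0.5 -1.1] w 0.0701 q [-0.28  0.45 -0.26  0.   -0.85  2.16]
err mm [-0.7  0.8  0.4] rot [-0.3  0.1 -0.2] rows 1
[0.4, -0.4, -1.0] [-0.31, 0.1, -0.19]
```

View pics/s9.png

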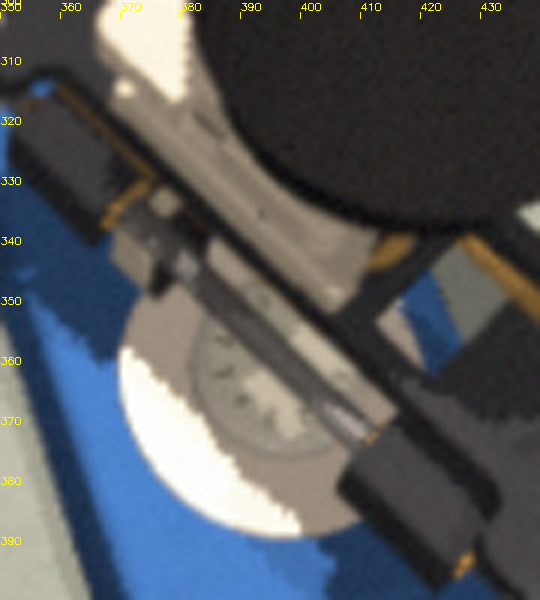

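Case is released and lying at about (397,361) on the pad, dial up. Raise straight up.

Call:
move_arm([
  {"dp":[0,-10,0],"rotation":[0,0,0]},
  {"dp":[0,-20,0],"rotation":[0,0,0]},
  {"dp":[0,-30,0],"rotation":[0,0,0]},
  {"dp":[0,-30,0],"rotation":[0,0,0]},
  {"dp":[0,0,0],"rotation":[0,0,0]},
])

```text
t: 8.47
eef_pos: [0.5378, -0.3523, 0.1535]
ee_rot: [-1.568, -0.002, -2.829]
force: [0.9, -0.2, 1.1]
width: 0.0703
```

```bash
python3 -c "
from h import *
f=arm.grab_frame('side')
crop(f,'pics/s10.png',330,260,120,140,4)
for z in (.125,): plan([.5505,-.257,.125],-72.2,step=25)
"
```

```text
t 8.52 pos [ 0.537  -0.3517  0.1512] F [ 0.5  0.2 -0.8] w 0.0706 q [-0.28  0.36 -0.17  0.   -1.05  2.16]
err mm [ 13.5  94.7 -26.2] rot [-0.   0.1  0.2] rows 4
[-10.5, 6.5, -21.5] [-0.01, 0.02, 0.04]
[-10.5, 6.5, -21.5] [-0.01, 0.02, 0.04]
[-10.5, 6.5, -21.5] [-0.01, 0.02, 0.04]
[-10.5, 6.5, -21.5] [-0.01, 0.02, 0.04]
```

View pics/s10.png

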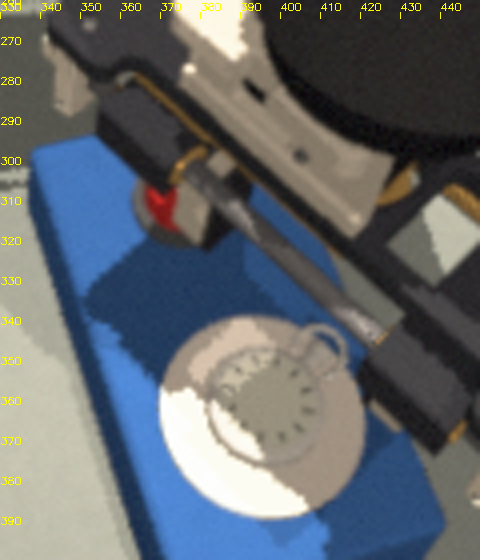

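Call:
move_arm([
  {"dp":[-10,2,-21],"rotation":[0,0,0.1]},
  {"dp":[-11,4,-23],"rotation":[0,0,0.1]},
  {"dp":[-11,4,-23],"rotation":[0,0,0]},
  {"dp":[-11,4,-23],"rotation":[0,0,0]},
  {"dp":[0,0,0],"rotation":[0,0,0]},
], jaw=255)

```text
t: 8.93
eef_pos: [0.5501, -0.251, 0.1382]
ee_rot: [-1.569, 0.003, -2.835]
force: [-0.8, -0.5, -1.3]
width: 0.0425
```

```bash
python3 -c "
from h import *
plan([.5505,-.257,.1],-72.2,step=25)
"
```

```text
t 8.93 pos [ 0.5501 -0.251   0.1382] F [-0.8 -0.5 -1.3] w 0.0425 q [-0.11  0.31 -0.27  0.   -0.98  1.98]
err mm [  0.4  -6.  -38.2] rot [-0.1 -0.2 -0.2] rows 2
[0.8, 19.1, 2.9] [-0.05, -0.11, -0.1]
[0.7, 19.1, 2.9] [-0.05, -0.11, -0.1]
```

Call:
move_arm([
  {"dp":[1,12,6],"rotation":[-0.1,-0.2,-0.2]},
  {"dp":[0,12,0],"rotation":[0,0,0]},
  {"dp":[0,10,0],"rotation":[0,0,0]},
  {"dp":[0,0,0],"rotation":[0,0,0]},
  {"dp":[0,0,0],"rotation":[0,0,0]},
])

```text
t: 9.35
eef_pos: [0.5507, -0.2574, 0.1012]
ee_rot: [-1.571, -0.001, -2.828]
force: [0.2, 0.7, -0.7]
width: 0.0091
```

Call:
move_arm([
  {"dp":[0,0,0],"rotation":[0,0,0]},
  {"dp":[0,0,0],"rotation":[0,0,0]},
  {"dp":[0,0,0],"rotation":[0,0,0]},
])

```text
t: 9.6
eef_pos: [0.5503, -0.2588, 0.101]
ee_rot: [-1.572, -0.002, -2.83]
force: [0.6, 0.0, 0.5]
width: 0.0002
```

```bash
python3 -c "
from h import *
f=arm.grab_frame('side')
crop(f,'pics/s11.png',330,240,120,150,4)
plan([.5505,-.257,.077],-72.2,step=25)
"
```

```text
t 9.65 pos [ 0.5504 -0.2588  0.1011] F [-0.2 -0.3  0.1] w 0.0006 q [-0.12  0.36 -0.3   0.   -0.92  2.  ]
err mm [  0.1   1.8 -24.1] rot [0.  0.1 0.1] rows 1
[-0.7, 24.1, -1.7] [0.04, 0.06, 0.13]
```

View pics/s11.png

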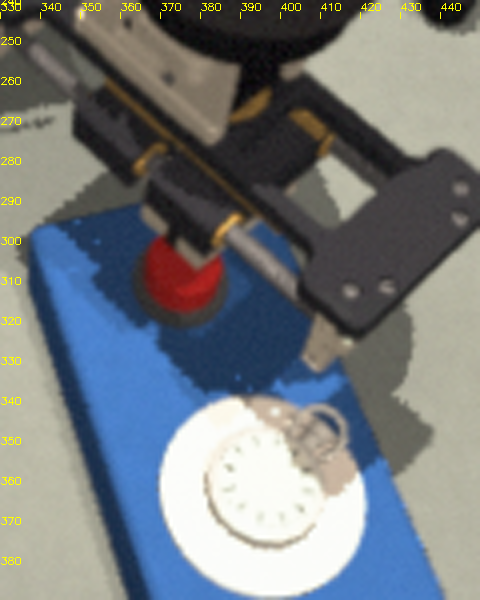

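Call:
move_arm([
  {"dp":[-0.5,10,-2],"rotation":[0,0,0.1]},
  {"dp":[0,8,0],"rotation":[0,0,0]},
  {"dp":[0,4,0],"rotation":[0,0,0]},
  {"dp":[0,4,0],"rotation":[0,0,0]},
])

```text
t: 9.98
eef_pos: [0.5514, -0.2569, 0.0748]
ee_rot: [-1.57, 0.003, -2.83]
force: [-0.5, 0.0, 3.5]
width: 0.0003
```

Call:
move_arm([
  {"dp":[0,4,0],"rotation":[0,0,0]},
  {"dp":[0,3,0],"rotation":[0,0,0]},
])

```text
t: 10.15
eef_pos: [0.5514, -0.2569, 0.0671]
ee_rot: [-1.569, 0.003, -2.829]
force: [-2.1, 2.8, 18.6]
width: 0.0004
```

Call:
move_arm([
  {"dp":[0,1.5,0],"rotation":[0,0,0]},
  {"dp":[0,1.5,0],"rotation":[0,0,0]},
  {"dp":[0,1.5,0],"rotation":[0,0,0]},
  {"dp":[0,1.5,0],"rotation":[0,0,0]},
  {"dp":[0,1.5,0],"rotation":[0,0,0]},
])

```text
t: 10.57
eef_pos: [0.5515, -0.2569, 0.0672]
ee_rot: [-1.567, 0.003, -2.825]
force: [-5.7, 3.3, 15.0]
width: 0.0008
```

Call:
move_arm([
  {"dp":[0,1.5,0],"rotation":[0,0,0]},
  {"dp":[0,1.5,0],"rotation":[0,0,0]},
  {"dp":[0,1.5,0],"rotation":[0,0,0]},
  {"dp":[0,1.5,0],"rotation":[0,0,0]},
  {"dp":[0,1.5,0],"rotation":[0,0,0]},
])

```text
t: 10.98
eef_pos: [0.5515, -0.257, 0.0672]
ee_rot: [-1.564, 0.005, -2.823]
force: [-5.7, 3.4, 14.7]
width: 0.0002
```

```bash
python3 -c "
from h import *
f=arm.grab_frame('side')
crop(f,'pics/s12.png',330,240,120,150,4)
plan([.5505,-.257,.067],-72.2,step=25)
"
```

```text
t 11.03 pos [ 0.5515 -0.2569  0.0672] F [-4.3  3.6 15.5] w 0.0006 q [-0.11  0.39 -0.34  0.01 -0.83  2.  ]
err mm [-1.  -0.1 -0.2] rot [-0.4  0.5 -0.3] rows 1
[0.9, 0.2, -0.2] [-0.41, 0.48, -0.27]
```

View pics/s12.png

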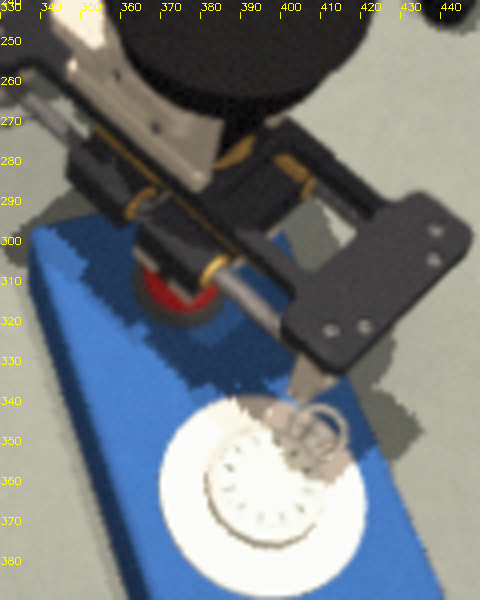

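Plunger is pressed to its stop (tip z 0.067, ~15 N), case unmoved. Now release upwards and retreat.

Call:
move_arm([
  {"dp":[0,-5,0],"rotation":[0,0,0]},
  {"dp":[0,-12,0],"rotation":[0,0,0]},
  {"dp":[0,-30,0],"rotation":[0,0,0]},
  {"dp":[0,-35,0],"rotation":[0,0,0]},
  {"dp":[0,-35,0],"rotation":[0,0,0]},
])

```text
t: 11.45
eef_pos: [0.5463, -0.255, 0.1797]
ee_rot: [-1.571, -0.008, -2.823]
force: [0.4, -0.6, 1.4]
width: 0.0007
```

Call:
move_arm([
  {"dp":[0,0,-35],"rotation":[0,0,0]},
  {"dp":[0,0,-35],"rotation":[0,0,0]},
  {"dp":[0,0,-35],"rotation":[0,0,0]},
  {"dp":[0,0,-35],"rotation":[0,0,0]},
  {"dp":[0,0,-35],"rotation":[0,0,0]},
])

```text
t: 11.87
eef_pos: [0.4962, -0.0896, 0.1868]
ee_rot: [-1.564, 0.005, -2.831]
force: [0.5, 1.1, -0.5]
width: 0.0005
```

Call:
move_arm([
  {"dp":[0,0,-35],"rotation":[0,0,0]},
  {"dp":[0,0,-35],"rotation":[0,0,0]},
  {"dp":[0,0,-35],"rotation":[0,0,0]},
  {"dp":[0,0,-25],"rotation":[0,0,0]},
  {"dp":[0,0,0],"rotation":[0,0,0]},
])

```text
t: 12.28
eef_pos: [0.4519, 0.0434, 0.1856]
ee_rot: [-1.565, 0.008, -2.829]
force: [-0.3, 0.4, 0.8]
width: 0.0003
```

```bash
python3 -c "
from h import *
f=arm.grab_frame('side'); g=arm.grab_frame('top')
crop(f,'pics/s13.png',330,270,120,130,4)
crop(g,'pics/t13.png',410,165,115,80,6); save('pics/t13f.png',g)
for p in((374,305),(395,360)): print(w(f,*p))
for p in((446.5,200.5),(488,209)): print(w(g,*p))
plan([.5505,-.257,.067],-72.2,step=25)
"
```

```text
[ 0.54834687 -0.25703451  0.07781762]
[ 0.53576091 -0.35124908  0.07246253]
[ 0.55221598 -0.25756885  0.07634359]
[ 0.53714728 -0.34472579  0.07391347]
t 12.38 pos [0.4526 0.0413 0.1856] F [ 0.4 -0.1  0.4] w 0.001 q [ 0.53  0.02 -0.52  0.01 -1.03  1.35]
err mm [  97.9 -298.3 -118.6] rot [-0.3  0.1 -0.4] rows 14
[-0.0, 8.6, 22.4] [-0.02, 0.01, -0.03]
[-0.0, 8.6, 22.4] [-0.02, 0.01, -0.03]
[-0.1, 8.6, 22.4] [-0.02, 0.01, -0.03]
[-0.1, 8.6, 22.4] [-0.02, 0.01, -0.03]
[-0.1, 8.6, 22.4] [-0.02, 0.01, -0.03]
```

View pics/s13.png

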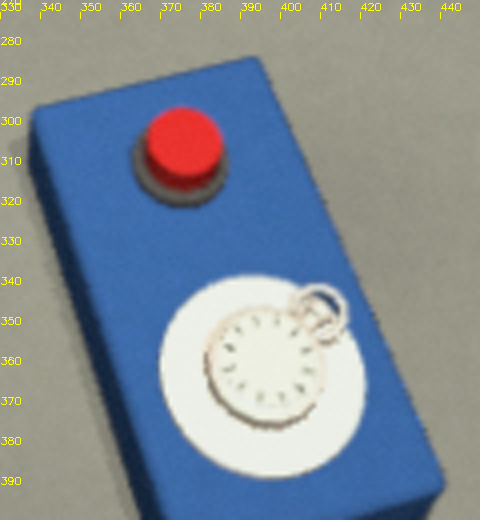

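View pics/t13.png

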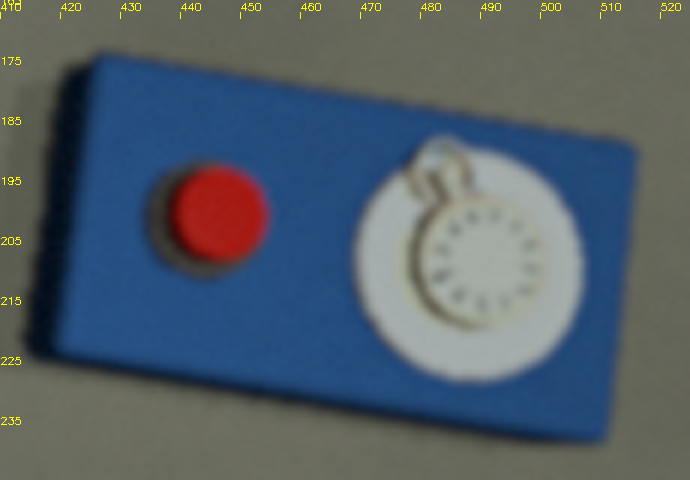

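View pics/t13f.png

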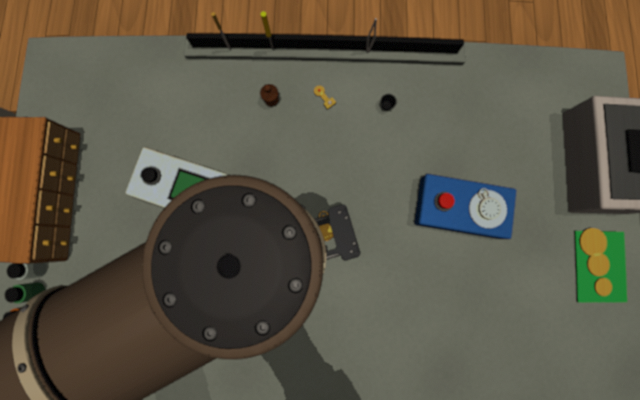

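```bash
python3 -c "
from h import *
g=arm.grab_frame('top'); f=arm.grab_frame('side')
a=w(g,489.8,207.5,.0705);b=w(g,487.5,208.7,.058);print('top',(a-b)*1000)
a=w(f,395.5,359.5,.0705);b=w(f,395.5,364,.058);print('side',(a-b)*1000)
crop(f,'pics/s14.png',270,200,110,60,6)
print(arm.job_done())
"
```

```text
top [ 1.32658852  0.80419346 12.5       ]
side [-0.58592108  2.74826372 12.5       ]
the job is handed in; nothing more can be done
None
```

View pics/s14.png

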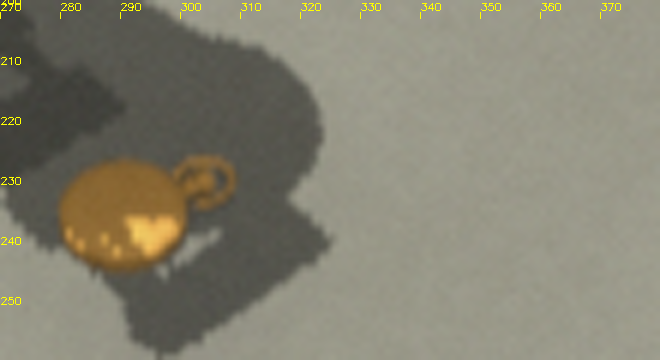

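The nickel case was set on the white pad, dial up, and released. The red plunger was then pressed to its stop, held there for about 0.9 s, and let back up. I handed the job in at about 12.5 s.

- **Set-down:** I lowered the case until it met the pad at about 17 N, then opened the jaws. After I withdrew, both cameras showed it flat and dial up. By the top camera it is about 1.5 mm off the pad centre; by the side camera, about 2.8 mm. The two differ by about the calibration's 2 mm.
- **Plunger:** The tip held steady at z = 0.067 m against about 15 N. That is the 10 mm stroke against the hard stop. Afterwards the plunger's top measured 0.076–0.078 m, so it is fully back up, and the case was still on the pad.
- **Brass case:** It is at the same pixels in the side picture as at the start, (291, 236), so it was not moved.
- **Arm:** It is clear of everything. The highest force I read was about 19 N at the wrist, through the fingers.
- **Unexplained reading:** The jaw opening while holding the case read 44.7–45 mm instead of 46 mm. A picture overlay showed the case centred in the jaws, so I carried on.

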